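# Key in a portion on the spice dispenser and hold the marked jar at the front

## Task

Set the spice dispenser on the hob cover: before touching its turntable, press its three keys all the way down one at a time, first the round key, then the long one, then the square one, letting each come up again. Then turn the turntable until the marked jar, the one with the wooden peg on its lid, faces the front squarely, in line with the pointer on the keypad side. Finish while still holding the turntable (or something that stands on it) with the fingers so that it stays still there for the dosing, and leave the other things on the cover where they are.

Things in the scene. Friction and masses are not known exactly. Their poses are not given: they have to be found in the camera images.
- hob_cover: wooden board lying over the burners, 440x500x18 mm, fixed; origin at the centre of its underside, so its top, on which everything stands, is 18 mm above the origin (z = 0.048)
- dispenser: spice dispenser, fixed where it stands: round steel foot of radius 100 mm with the turntable, and at its front (its own -x) a grey keypad console 70 (x) by 170 (y) by 34 mm high, centred 165 mm from the axis. Origin on the turntable's axis at the underside, z up; the jar lids' tops are 139 mm above the origin
- pointer (a point): top of the pointer, a dark upright steel post of 14 mm square and 26 mm high, turned corner-on to the front, between turntable and console, 107 mm in front of the axis; axes as the dispenser's
- turntable: round wooden tray, radius 94 mm, 14 mm thick, turning freely and endlessly either way about the vertical (friction 0.02 N m, no spring or stops); on it four equal spice jars, 45 mm square, 100 mm tall, round lids, are fixed 58 mm from the axis, 90 degrees apart. Origin on the axis at its underside, 22 mm above the dispenser's origin; its -x axis points at the marked jar
- peg (a point): point on the peg that marks one jar: a dark wooden upright round peg, 18 mm in diameter, on the centre of that jar's lid, 58 mm from the axis. It reaches from 139 to 175 mm above the dispenser's origin (lowest 5 mm: a 26 mm wide collar); this point is at 160 mm. Fixed to jar and turntable; can be gripped from above and led round, the fingers may pivot round it
- front (a point): where peg is when the marked jar faces the front: fixed to the dispenser, 58 mm from the axis towards its -x, 160 mm above its origin
- key_round_top (a point): centre of the top of the round key, 28 mm diameter, the console's leftmost as seen from the robot (dispenser +y); it stands 11 mm above the console, 45 mm above the dispenser's origin, when up; keys are 52 mm apart centre to centre
- key_long_top (a point): centre of the top of the long key, 44 mm (dispenser x) by 14 mm (y), the middle one; same height
- key_square_top (a point): centre of the top of the square key, 26x26 mm, the rightmost (dispenser -y); same height
- key_round (a joint): how far the round key is pressed, m: 0 up, 0.005 fully down; a spring lifts it; it starts to move at 1.5 N and is fully down at 5 N
- key_long (a joint): the same for the long key
- key_square (a joint): the same for the square key
- glass_small: small loose drinking glass, 46 mm wide, 57 mm tall, origin at its underside; leave alone
- tea_light: loose tea light, 38 mm wide, 15 mm tall, origin at its underside; leave alone
- dropper: loose small dropper bottle, 34 mm wide, 102 mm tall, origin at its underside; leave alone
- teaspoon: loose teaspoon, 137 mm long along its x, 13 mm high; leave alone
- cream_pot: loose round pot with a lid, 69 mm wide, 41 mm tall, origin at its underside; leave alone

How it is judged (in metres and radians):
On the way, in this order (a step that is already met when the one before it is completed fails the run):
1. the round key is pressed down alone, the marked jar still where it was (value of joint key_round above 0.0035 m and value of joint each of key_long, key_square below 0.0015 m and distance of peg from where it was at the start of the episode below 0.02 m), for 0.1 s.
2. the long key is pressed down alone, the marked jar still where it was (value of joint key_long above 0.0035 m and value of joint each of key_round, key_square below 0.0015 m and distance of peg from where it was at the start of the episode below 0.02 m), for 0.1 s.
3. the square key is pressed down alone, the marked jar still where it was (value of joint key_square above 0.0035 m and value of joint each of key_round, key_long below 0.0015 m and distance of peg from where it was at the start of the episode below 0.02 m), for 0.1 s.
4. the marked jar faces the front and the fingers hold the turntable or what stands on it still (horizontal distance between peg and front below 0.012 m and contact force between the fingers and turntable above 2 N and angular speed of turntable below 0.1 rad/s), for 0.4 s.
At the end, for the whole second after the job is handed in: the peg of the marked jar is within 12 mm (about 12 degrees) of the front point, the fingers bear on the turntable or what stands on it with more than 2 N, the turntable turns at less than 0.1 rad/s, and all three keys are up (less than 1.5 mm down) (all of step 4 and value of joint each of key_round, key_long, key_square below 0.0015 m); the arm keeps its last pose, push and grip.
It fails at once if two keys are pressed down at once (value of joint each of key_round, key_long above 0.0035 m or value of joint each of key_long, key_square above 0.0035 m or value of joint each of key_round, key_square above 0.0035 m).
It fails at once if a bystander is moved by more than 30 mm (distance of any of glass_small, tea_light, dropper, teaspoon, cream_pot from where it was at the start of the episode above 0.03 m).
It also fails if it takes over 45 s, if anything falls off the work surface, if the arm or the gripper's body presses on something with over 40 N, if the wrist force passes 120 N, or if a joint passes its speed limit or range.

## Robot

A 6-joint arm with a two-finger parallel gripper is mounted at the origin on a cart in front of the work surface, level with it; the furniture and walls round the work are solid. World frame = base frame: x ahead of the robot, y to its left, z up, the work surface at z = 0. Lengths are in mm, angles in rad, forces in N, time in s.
With the tool pointing down it reaches from about 275 to 1000 mm from the base axis. Payload 8.4 kg.
Tool frame: the origin (TCP) lies between the finger pads; the fingertips stand 22 mm ahead of it and the grasp point (between the pads) lies 3 mm ahead of it (r.nose_length is the z of the fingertips in the tool frame, in mm); z points along the fingers, y is the line along which they close (so a half turn about z gives the same grasp; the last joint's range is limited). The gripper opens to 85 mm and grips with 20 to 120 N. Pads are 22 mm wide; open, the fingers measure 114 mm over their backs; the gripper's body (76 mm by 85 mm) begins 54 mm behind the grasp point. The pads swing forward as they close: fully open they stand 13 mm farther back than shut.
Start: joints at [-1.155, 0.353, 1.633, -0, 1.155, -0.002], TCP at [253.593, -571.243, 253.281] pointing down, gripper open.
Joint ranges: [-2.63, 2.63], [-0.92, 2.1], [0.06, 2.66], [-1.3, 4.44], [0, 2.69], [-3.02, 3.02]. Speed limits (rad/s): [2.22, 2.22, 2.79, 3.14, 3.14, 3.14].

## Interface

Orientations are given as [roll, pitch, yaw] about the fixed x, y, z axes, in that order (R = Rz(yaw) Ry(pitch) Rx(roll)).
In Python, from rig import r, viewer gives the robot as it stands (r), with the cameras (viewer).
- The arm moves only by the shell command python3 steer.py 'ROWS' [FORCE]. ROWS is a JSON object whose key "steps" holds a list of rows, 1 to 5 of them, each of 7 numbers: a rotation vector rx, ry, rz in parts of the range, where 1.0 means 90 degrees, then dx, dy, dz in parts of the range, where 1.0 means 400 mm, then the opening from 0.0 (shut) to 1.0 (fully open); each row shifts and turns the commanded pose from where the row before left it, along the tool's axes as they then stand; what a row does not reach is not made up. A row lasts 1/12 s, in which the tool goes at most 41.7 mm and 0.125 rad, less where a joint would pass 70% of its speed; a pose out of reach is approached as far as the arm can. The fingers move at their own pace and stop on an object; FORCE is the grip in N (left out, the last holds). Time passes only in rows, so rows that do not move let the fingers close. It prints the time, the measured TCP pose, the force, the opening and the grip force at its end. Input that does not fit is refused with a message, and nothing moves.
- r.sense(): the state, without advancing time (a new reading comes with each control period).
- viewer.grab_frame(name): name is "side" or "top" or "wrist"; returns the picture (400x640x3 uint8, red, green, blue); there is no depth.
- viewer.camera_params(name): a dict with "fx", "fy", "cx", "cy" (pixels), "rvec" (rotation vector, rad) and "tvec" (3), from world to camera coordinates, as OpenCV has them. Camera axes: x right, y down, z forward; pixel columns grow to the right and rows downward; lengths in mm; the calibration is good to about 2 mm. The wrist camera is an equidistant fisheye: a pixel r from the principal point sees the ray r / f radians off the axis. A picture is of the moment at which its call begins: read the wrist's pose just before it. camera_params takes no time and is no camera call; for the wrist camera it gives the pose at the moment of the call.
- r.sign_off(): hands the job in; it is judged then, once.
The state is a dict: "clock": time; "qpos": joint angles; "qvel": joint speeds; "joint_efforts": joint torques, N m; "eef_pos": TCP position; "tcp_rot": TCP orientation; "contact_force": force on the tool from outside, world axes, zero at the start; "wrist_torque": the same for the moment, N m; "opening": opening from 0.0 (shut) to 1.0 (fully open); "grasp_force": force on a finger pad.
Only numpy, scipy, OpenCV 4.12 (cv2) and the standard library are available. Lean on these libraries where they do the work, as an engineer would, in place of code of your own. Each camera call takes 0.05 s, during which the arm holds its last target. There are 200 camera calls.

## Working session

There is one attempt and no reset: what is moved stays moved. The work goes in short steps, Python scripts to look and compute and a shell command to move; the robot and the scene stay as the last step left them, time stands still between calls to the robot, and variables do not carry over. Pictures are saved under pics/ and viewed, at most 10 in all, crops included, and the job is handed in when it is done.

```bash
ls; mkdir -p pics; python3 - <<'E'
from rig import r, viewer
import cv2
for n in("top","side"):
    cv2.imwrite(f"pics/{n}0.png",viewer.grab_frame(n)[:,:,::-1]); print(n,viewer.camera_params(n))
print(r.sense())
E
```

```text
pics
rig.py
steer.py
top {'fx': 501.90711570395064, 'fy': 501.90711570395064, 'cx': 322.59627242028927, 'cy': 197.09583722531937, 'rvec': array([ 2.16503323, -2.21165436,  0.14724605]), 'tvec': array([  99.71772332,  571.2970902 , 1043.59243608])}
side {'fx': 369.0006718538192, 'fy': 369.0006718538192, 'cx': 314.9521614334015, 'cy': 202.67120214194082, 'rvec': array([ 0.5633523 , -2.6391321 ,  1.22114526]), 'tvec': array([563.70889448, 216.77787889, 876.5150355 ])}
{'clock': 0.1, 'qpos': array([-1.15541221e+00,  3.53576983e-01,  1.63403300e+00,  2.22473674e-06,
        1.15520753e+00, -2.42526633e-03]), 'qvel': array([-0.00057868, -0.00054709, -0.00220972,  0.00023331,  0.00035767,
       -0.00067602]), 'joint_efforts': array([-7.67926231e-04, -6.06357193e+01, -3.42819786e+01, -3.58439968e-05,
        3.85725492e-03,  2.94187680e-05]), 'eef_pos': array([ 253.42952574, -570.8895492 ,  252.64938353]), 'tcp_rot': array([-3.14036780e+00, -5.00486224e-06,  4.17808483e-01]), 'contact_force': array([-0.17331255, -0.44930865,  0.12855607]), 'wrist_torque': array([ 0.0002887 , -0.05078329,  0.0007848 ]), 'grasp_force': 0.0, 'opening': 0.9978686893441734}
```

View pics/top0.png

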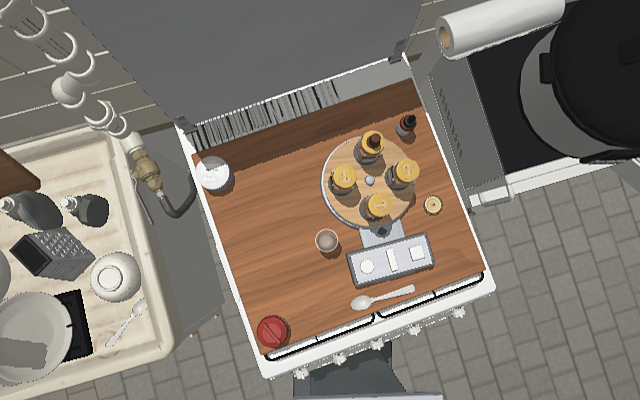

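View pics/side0.png

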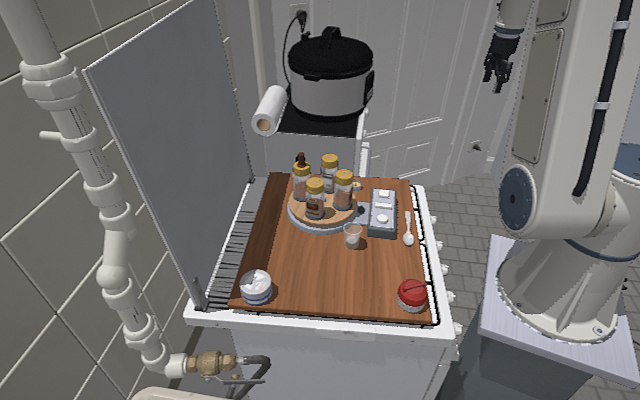

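The top view shows round, long and square keys near (367,267), (392,260) and (417,253). The pegged jar is at about (372,142), roughly at the rear. I'll refine this with an enlarged crop.

```bash
python3 - <<'E'
import cv2
i=cv2.imread("pics/top0.png")[115:295,300:480]
cv2.imwrite("pics/crop.png",cv2.resize(i,None,fx=3.3333,fy=3.3333,interpolation=cv2.INTER_CUBIC))
E
cat > h.py <<'E'
import numpy as np,cv2
from rig import r, viewer
def pix2w(n,u,v,z):
    c=viewer.camera_params(n);R=cv2.Rodrigues(np.array(c["rvec"]))[0];t=np.array(c["tvec"])
    d=R.T@np.array([(u-c["cx"])/c["fx"],(v-c["cy"])/c["fy"],1]);o=-R.T@t
    return o+d*(z-o[2])/d[2]
def w2pix(n,P):
    c=viewer.camera_params(n);K=np.array([[c["fx"],0,c["cx"]],[0,c["fy"],c["cy"]],[0,0,1]])
    return cv2.projectPoints(np.array(P,float).reshape(-1,3),np.array(c["rvec"]),np.array(c["tvec"]),K,None)[0][:,0]
E
```

```text
(no output)
```

View pics/crop.png

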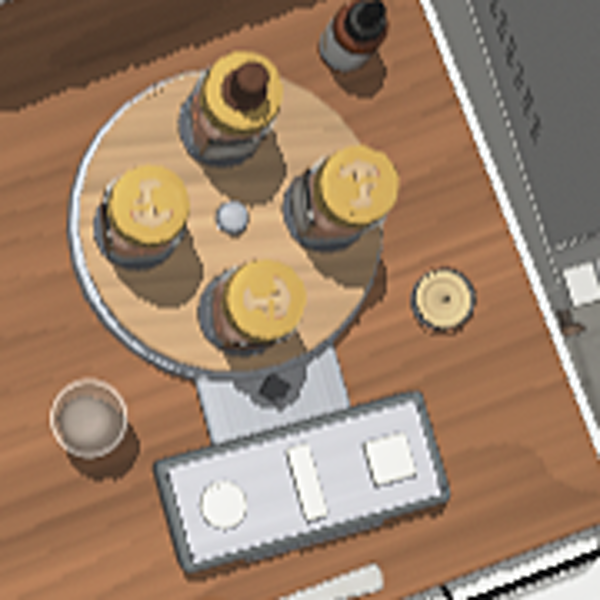

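The crop shows lids at (241,92), (148,204), (358,186) and (264,302), with the peg top at (250,82). The keys are at (223,505), (307,483) and (390,460), and the pointer is at (275,386).

```bash
python3 - <<'E'
from h import *
f=lambda x,y,z:pix2w("top",300+x/3.3333,115+y/3.3333,z)[:2]
L=[f(*p,187) for p in((241,92),(148,204),(358,186),(264,302))]
c=np.mean(L,0);K=[f(*p,93) for p in((223,505),(307,483),(390,460))]
print("lids",np.round(L,1),"c",c.round(1),[np.linalg.norm(l-c).round(1) for l in L])
print("peg top",f(250,80,223).round(1),"pt",f(275,383,74).round(1),"keys",np.round(K,1),np.linalg.norm(K[0]-K[1]),np.linalg.norm(K[1]-K[2]))
d=(K[0]-K[2])/np.linalg.norm(K[0]-K[2]);print("yaw from keys",np.arctan2(-d[0],d[1]), "from axis",np.arctan2(*(c-K[1])[::-1]),np.linalg.norm(c-K[1]))
a=np.arctan2(*(c-K[1])[::-1]);
for y in (a,np.arctan2(-d[0],d[1])):
  e=np.array([np.cos(y),np.sin(y)]);print("front",c-58*e,"peg rel angle",np.arctan2(*(L[0]-c)[::-1])-y)
for p in[(x,y,z) for x,y,z in((327,241,105),(407,122,150),(432,204,63),(385,297,58),(272,332,89),(212,174,89))]: print(pix2w("top",*p).round(0))
E
```

```text
lids [[656.3   0. ]
 [595.   53. ]
 [602.9 -62.8]
 [540.1  -8.7]] c [598.6  -4.6] [np.float64(57.9), np.float64(57.8), np.float64(58.3), np.float64(58.6)]
peg top [6.552e+02 1.000e-01] pt [499.3 -30.9] keys [[427.2   5.6]
 [438.9 -45. ]
 [451.4 -95.3]] 51.91085903450783 51.81145928171354
yaw from keys 0.23516419308926145 from axis 0.24760950251954042 164.65251121046677
front [542.34405364 -18.83369139] peg rel angle -0.16756394722076923
front [542.17150215 -18.13279565] peg rel angle -0.1551186377904903
[479.  84. 105.]
[703. -74. 150.]
[ 551. -137.   63.]
[363. -34.  58.]
[305. 195.  89.]
[618. 310.  89.]
```

The manual's scale: shifts go in shares of 400 mm and turns go in shares of 90 degrees. Converting my numbers, 0.088 rad / 1.5708 = 0.056.

```bash
python3 steer.py '{"steps":[[0,0,0.056,0,0,0,0],[0,0,0.056,0,0,0,0]]}' 20
python3 steer.py '{"steps":[[0,0,0,0.05,-0.085,0,0],[0,0,0,0.05,-0.085,0,0],[0,0,0,0.05,-0.085,0,0],[0,0,0,0.05,-0.085,0,0],[0,0,0,0.05,-0.085,0,0]]}'
python3 steer.py '{"steps":[[0,0,0,0.05,-0.085,0,0],[0,0,0,0.05,-0.085,0,0],[0,0,0,0.05,-0.085,0,0],[0,0,0,0.05,-0.085,0,0],[0,0,0,0.05,-0.085,0,0]]}'
python3 steer.py '{"steps":[[0,0,0,0.05,-0.085,0,0],[0,0,0,0.05,-0.085,0,0],[0,0,0,0.05,-0.085,0,0],[0,0,0,0.05,-0.085,0,0],[0,0,0,0,0,0,0]]}'
cat >> h.py <<'E'
def to(x,y,z):
    from scipy.spatial.transform import Rotation as Ro
    s=r.sense();R=Ro.from_euler("xyz",s["tcp_rot"]).as_matrix()
    print("clock",s["clock"],"pos",s["eef_pos"].round(1),"rot",s["tcp_rot"].round(3),"delta tool",(R.T@(np.array([x,y,z])-s["eef_pos"])).round(1))
E
python3 -c "
from h import *
to(427.2,5.6,125)"
```

```text
clock: 0.27
eef_pos: [253.5, -571.0, 252.8]
tcp_rot: [-3.141, 0.0, 0.238]
contact_force: [0.1, -0.4, -0.1]
opening: 0.752
grasp_force: 0.0
clock: 0.68
eef_pos: [309.8, -380.3, 252.9]
tcp_rot: [-3.141, 0.0, 0.241]
contact_force: [1.2, -0.2, 0.4]
opening: 0.005
grasp_force: 0.0
clock: 1.1
eef_pos: [366.2, -191.4, 253.2]
tcp_rot: [-3.142, -0.0, 0.241]
contact_force: [0.8, 0.6, 0.0]
opening: -0.0
grasp_force: 0.0
clock: 1.52
eef_pos: [412.7, -36.5, 253.4]
tcp_rot: [-3.14, -0.002, 0.247]
contact_force: [-0.7, -0.6, -0.8]
opening: 0.0
grasp_force: 0.0
clock 1.5167 pos [412.7 -36.5 253.4] rot [-3.14e+00 -2.00e-03  2.47e-01] delta tool [ 24.1 -37.1 128.5]
```

In the tool's units: 40 mm / 400 = 0.1, -37 mm / 400 = -0.0925.

```bash
python3 steer.py '{"steps":[[0,0,0,0.06,-0.0925,0,0],[0,0,0,0,0,0.1,0],[0,0,0,0,0,0.1,0],[0,0,0,0,0,0.1,0],[0,0,0,0,0,0.02,0]]}'
python3 steer.py '{"steps":[[0,0,0,0,0,0.0075,0],[0,0,0,0,0,0,0],[0,0,0,0,0,0,0]]}'
python3 -c "
from h import *
to(427.2,5.6,110)"
```

```text
clock: 1.93
eef_pos: [421.3, -2.5, 120.6]
tcp_rot: [-3.14, 0.008, 0.243]
contact_force: [-1.4, -0.1, -0.6]
opening: -0.007
grasp_force: 0.0
clock: 2.18
eef_pos: [426.4, -3.0, 123.9]
tcp_rot: [3.141, -0.002, 0.241]
contact_force: [-0.0, -0.5, 0.5]
opening: 0.0
grasp_force: 0.0
clock 2.1833 pos [426.4  -3.  123.9] rot [ 3.141e+00 -2.000e-03  2.410e-01] delta tool [ 2.8 -8.1 13.9]
```

In the tool's units: -8 mm / 400 = -0.02, 3 mm / 400 = 0.0075.

```bash
python3 steer.py '{"steps":[[0,0,0,0.0075,-0.02,0,0],[0,0,0,0,0,0.02,0],[0,0,0,0,0,0,0],[0,0,0,0,0,0,0]]}'
python3 steer.py '{"steps":[[0,0,0,0,0,0.005,0],[0,0,0,0,0,0,0],[0,0,0,0,0,0,0]]}'
python3 steer.py '{"steps":[[0,0,0,0,0,0.005,0],[0,0,0,0,0,0,0],[0,0,0,0,0,0,0]]}'
```

```text
clock: 2.52
eef_pos: [426.6, 6.0, 114.7]
tcp_rot: [3.141, -0.001, 0.242]
contact_force: [0.1, 0.7, 0.7]
opening: 0.001
grasp_force: 0.8
clock: 2.77
eef_pos: [426.6, 5.9, 112.5]
tcp_rot: [-3.142, -0.001, 0.242]
contact_force: [1.2, 1.7, 2.9]
opening: -0.001
grasp_force: 1.5
clock: 3.02
eef_pos: [426.5, 5.8, 110.4]
tcp_rot: [3.142, -0.001, 0.242]
contact_force: [1.6, 1.5, 5.2]
opening: -0.005
grasp_force: 2.3
```

In the tool's units: 1 mm / 400 = 0.0025.

```bash
python3 steer.py '{"steps":[[0,0,0,0,0,0.0025,0],[0,0,0,0,0,0,0],[0,0,0,0,0,0,0]]}'
python3 steer.py '{"steps":[[0,0,0,0,0,-0.0475,0],[0,0,0,0,0,0,0],[0,0,0,0,0.065,0,0],[0,0,0,0,0.065,0,0],[0,0,0,0,0,0,0]]}'
python3 steer.py '{"steps":[[0,0,0,0,0,0,0],[0,0,0,0,0,0,0]]}'
python3 -c "
from h import *
to(438.9,-45,110)"
```

```text
clock: 3.27
eef_pos: [426.6, 5.9, 109.9]
tcp_rot: [3.142, -0.001, 0.242]
contact_force: [-0.4, 2.2, 13.4]
opening: -0.005
grasp_force: 6.9
clock: 3.68
eef_pos: [439.2, -47.3, 128.0]
tcp_rot: [3.14, -0.0, 0.242]
contact_force: [0.5, -0.4, -0.4]
opening: 0.0
grasp_force: 0.0
clock: 3.85
eef_pos: [437.6, -44.6, 127.7]
tcp_rot: [-3.141, 0.002, 0.241]
contact_force: [-0.6, -0.1, -0.1]
opening: 0.001
grasp_force: 0.0
clock 3.85 pos [437.6 -44.6 127.7] rot [-3.141e+00  2.000e-03  2.410e-01] delta tool [ 1.2  0.7 17.7]
```

The round key bottomed out at 13 N. I'll press the long and square keys the same way.

In the tool's units: 12 mm / 400 = 0.03, 3 mm / 400 = 0.0075.

```bash
python3 steer.py '{"steps":[[0,0,0,0,0,0.03,0],[0,0,0,0,0,0,0],[0,0,0,0,0,0.0075,0],[0,0,0,0,0,0.005,0],[0,0,0,0,0,0,0]]}'
python3 steer.py '{"steps":[[0,0,0,0,0,0.0025,0],[0,0,0,0,0,0,0],[0,0,0,0,0,0,0]]}'
python3 steer.py '{"steps":[[0,0,0,0,0,-0.0475,0],[0,0,0,0,0,0,0],[0,0,0,0,0.065,0,0],[0,0,0,0,0.065,0,0],[0,0,0,0,0,0,0]]}'
python3 steer.py '{"steps":[[0,0,0,0,0,0,0],[0,0,0,0,0,0,0]]}'
python3 -c "
from h import *
to(451.4,-95.3,110)"
```

```text
clock: 4.27
eef_pos: [437.9, -44.1, 111.1]
tcp_rot: [-3.141, 0.001, 0.242]
contact_force: [-2.6, 1.6, 5.0]
opening: 0.003
grasp_force: 2.0
clock: 4.52
eef_pos: [438.4, -44.5, 110.4]
tcp_rot: [-3.141, 0.0, 0.242]
contact_force: [-3.2, 1.4, 4.8]
opening: 0.003
grasp_force: 2.3
clock: 4.93
eef_pos: [453.2, -98.2, 129.7]
tcp_rot: [3.139, -0.003, 0.241]
contact_force: [-0.0, -0.8, -0.6]
opening: 0.0
grasp_force: 0.0
clock: 5.1
eef_pos: [450.8, -95.1, 129.0]
tcp_rot: [-3.141, 0.0, 0.241]
contact_force: [0.2, -0.3, -0.6]
opening: 0.0
grasp_force: 0.0
clock 5.1 pos [450.8 -95.1 129. ] rot [-3.141  0.     0.241] delta tool [ 0.6  0.4 19. ]
```

In the tool's units: 12 mm / 400 = 0.03, 4 mm / 400 = 0.01.

```bash
python3 steer.py '{"steps":[[0,0,0,0,0,0.03,0],[0,0,0,0,0,0,0],[0,0,0,0,0,0.01,0],[0,0,0,0,0,0.005,0],[0,0,0,0,0,0,0]]}'
python3 steer.py '{"steps":[[0,0,0,0,0,0.0038,0],[0,0,0,0,0,0,0],[0,0,0,0,0,0,0]]}'
python3 steer.py '{"steps":[[0,0,0,0,0,0.0013,0],[0,0,0,0,0,0,0]]}'
python3 steer.py '{"steps":[[0,0,0,0,0,-0.0875,0],[0,0,0,0,0,-0.0875,0],[0,0,0,0,0,-0.0875,0],[0,0,0,0,0,-0.0875,0],[0,0,0,0,0,0,0]]}'
python3 -c "
from h import *
to(656,0,250)
cv2.imwrite('pics/top1.png',viewer.grab_frame('top')[:,:,::-1])"
```

```text
clock: 5.52
eef_pos: [450.7, -94.6, 111.2]
tcp_rot: [-3.141, 0.001, 0.242]
contact_force: [-1.9, 2.5, 4.1]
opening: -0.0
grasp_force: 2.0
clock: 5.77
eef_pos: [450.9, -94.8, 110.1]
tcp_rot: [-3.141, 0.0, 0.242]
contact_force: [-2.3, 3.7, 5.4]
opening: -0.001
grasp_force: 2.8
clock: 5.93
eef_pos: [450.9, -94.8, 109.9]
tcp_rot: [-3.141, 0.0, 0.242]
contact_force: [-4.4, 4.2, 12.0]
opening: -0.001
grasp_force: 6.1
clock: 6.35
eef_pos: [454.5, -96.0, 255.7]
tcp_rot: [3.137, -0.01, 0.242]
contact_force: [1.1, 0.3, 0.3]
opening: 0.0
grasp_force: 0.0
clock 6.35 pos [454.5 -96.  255.7] rot [ 3.137 -0.01   0.242] delta tool [218.5 -45.    7.6]
```

In the tool's units: 36 mm / 400 = 0.09, -7.5 mm / 400 = -0.0188.

```bash
python3 steer.py '{"steps":[[0,0,0,0.09,-0.0188,0,0.6],[0,0,0,0.09,-0.0188,0,0.6],[0,0,0,0.09,-0.0188,0,0.6],[0,0,0,0.09,-0.0188,0,0.6],[0,0,0,0.09,-0.0188,0,0.6]]}'
python3 steer.py '{"steps":[[0,0,0,0.09,-0.0188,0,0.6],[0,0,0,0,0,0,0.6],[0,0,0,0,0,0,0.6],[0,0,0,0,0,0,0.6]]}'
python3 -c "
from h import *
to(656,0,216)
c=viewer.camera_params('wrist');im=viewer.grab_frame('wrist')
cv2.imwrite('pics/wrist1.png',im[:,:,::-1]);cv2.imwrite('pics/top2.png',viewer.grab_frame('top')[:,:,::-1])
R=cv2.Rodrigues(c['rvec'])[0]
p=R@np.array([656,0,223.])+c['tvec'];a=np.arctan2(np.hypot(*p[:2]),p[2]);print(c['cx']+c['fx']*a*p[0]/np.hypot(*p[:2]),c['cy']+c['fy']*a*p[1]/np.hypot(*p[:2]))"
```

```text
clock: 6.82
eef_pos: [617.8, -14.7, 247.8]
tcp_rot: [-3.141, 0.001, 0.242]
contact_force: [-0.0, -0.6, -0.0]
opening: 0.597
grasp_force: 0.0
clock: 7.15
eef_pos: [649.1, 0.2, 247.6]
tcp_rot: [-3.141, 0.003, 0.242]
contact_force: [-0.1, -0.5, -0.6]
opening: 0.601
grasp_force: 0.0
clock 7.15 pos [6.491e+02 2.000e-01 2.476e+02] rot [-3.141e+00  3.000e-03  2.420e-01] delta tool [ 6.8  1.9 31.6]
326.2185964142696 241.89441417075773
```

View pics/wrist1.png

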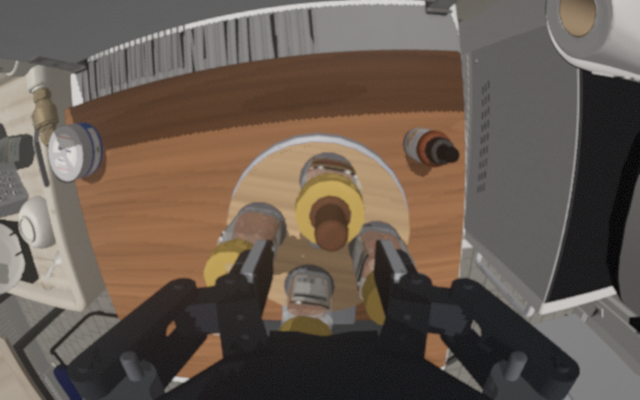

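The wrist view shows the peg top at about (331,234), between the fingers but further ahead. That is close to the predicted (326,242).

```bash
cat >> h.py <<'E'
def wray(u,v,z):
    c=viewer.camera_params("wrist");R=cv2.Rodrigues(np.array(c["rvec"]))[0];o=-R.T@np.array(c["tvec"])
    x,y=(u-c["cx"])/c["fx"],(v-c["cy"])/c["fy"];a=np.hypot(x,y)
    d=R.T@np.array([np.sin(a)*x/a,np.sin(a)*y/a,np.cos(a)]);return o+d*(z-o[2])/d[2]
E
python3 -c "
from h import *
p=wray(331,234,223);print(p, wray(331,202,187));to(656.5,-.5,216)"
```

```text
[660.21946321  -1.90255003 223.        ] [666.92582202  -1.07160579 187.        ]
clock 7.25 pos [ 6.489e+02 -3.000e-01  2.486e+02] rot [-3.141e+00  1.000e-03  2.410e-01] delta tool [ 7.4  2.1 32.6]
```

In the tool's units: 16 mm / 400 = 0.04, 2.5 mm / 400 = 0.0063.

```bash
python3 steer.py '{"steps":[[0,0,0,0.02,0.0063,0,0.6],[0,0,0,0,0,0.04,0.6],[0,0,0,0,0,0.04,0.6],[0,0,0,0,0,0,0.6],[0,0,0,0,0,0,0.6]]}'
python3 steer.py '{"steps":[[0,0,0,0,0,0,0],[0,0,0,0,0,0,0],[0,0,0,0,0,0,0],[0,0,0,0,0,0,0]]}' 25
python3 -c "
from h import *
to(657,-1,216)"
```

```text
clock: 7.67
eef_pos: [657.9, -0.7, 217.0]
tcp_rot: [-3.141, 0.001, 0.241]
contact_force: [0.8, 0.7, -0.1]
opening: 0.604
grasp_force: 0.0
clock: 8.0
eef_pos: [659.0, -0.4, 218.6]
tcp_rot: [3.141, -0.002, 0.242]
contact_force: [0.1, -0.6, 3.8]
opening: 0.197
grasp_force: 25.6
clock 8.0 pos [ 6.590e+02 -4.000e-01  2.186e+02] rot [ 3.141e+00 -2.000e-03  2.420e-01] delta tool [-2.1  0.1  2.6]
```

In the tool's units: -6.6 mm / 400 = -0.0165, 0.8 mm / 400 = 0.002, -0.11 rad / 1.5708 = -0.07.

```bash
python3 steer.py '{"steps":[[0,0,-0.07,0.002,-0.0165,0,0],[0,0,-0.07,0.002,-0.0165,0,0],[0,0,-0.07,0.002,-0.0165,0,0],[0,0,-0.07,0.002,-0.0165,0,0],[0,0,-0.07,0.002,-0.0165,0,0]]}'
cat > chk.py <<'E'
from h import *
s=r.sense();c=np.array([598.6,-4.6]);d=s["eef_pos"][:2]-c
print("R",np.hypot(*d).round(1),"angle rel disp",np.mod(np.arctan2(d[1],d[0])-.242,2*np.pi).round(3),"yaw",s["tcp_rot"][2].round(3),"q",s["qpos"].round(2),"F",s["contact_force"].round(1),s["opening"])
p=np.mod(np.arctan2(d[1],d[0])-s["tcp_rot"][2],2*np.pi);print("radial-yaw",p)
E
python3 chk.py
```

```text
clock: 8.42
eef_pos: [647.2, 30.0, 218.5]
tcp_rot: [3.14, 0.001, 0.798]
contact_force: [-4.7, -7.0, 8.3]
opening: 0.198
grasp_force: 26.0
R 59.7 angle rel disp 0.377 yaw 0.798 q [ 0.04  0.42  1.61 -0.    1.11  0.82] F [-4.7 -7.   8.3] 0.19766551035458874
radial-yaw 6.10507603630222
```

In the tool's units: -6.6 mm / 400 = -0.0165, 0.8 mm / 400 = 0.002, -0.11 rad / 1.5708 = -0.07.

```bash
python3 steer.py '{"steps":[[0,0,-0.07,0.002,-0.0165,0,0],[0,0,-0.07,0.002,-0.0165,0,0],[0,0,-0.07,0.002,-0.0165,0,0],[0,0,-0.07,0.002,-0.0165,0,0],[0,0,-0.07,0.002,-0.0165,0,0]]}'
python3 chk.py
python3 steer.py '{"steps":[[0,0,-0.07,0.002,-0.0165,0,0],[0,0,-0.07,0.002,-0.0165,0,0],[0,0,-0.07,0.002,-0.0165,0,0],[0,0,-0.07,0.002,-0.0165,0,0],[0,0,-0.07,0.002,-0.0165,0,0]]}'
python3 chk.py
```

```text
clock: 8.83
eef_pos: [621.5, 49.3, 218.5]
tcp_rot: [3.14, 0.004, 1.348]
contact_force: [-4.4, -14.8, 7.9]
opening: 0.199
grasp_force: 26.0
R 58.6 angle rel disp 0.927 yaw 1.348 q [ 0.08  0.38  1.67 -0.    1.09  0.3 ] F [ -4.4 -14.8   7.9] 0.19893627440413295
radial-yaw 6.1040169752295865
clock: 9.25
eef_pos: [590.0, 52.5, 218.5]
tcp_rot: [3.141, 0.006, 1.898]
contact_force: [2.6, -18.3, 3.2]
opening: 0.196
grasp_force: 25.6
R 57.7 angle rel disp 1.478 yaw 1.898 q [ 0.09  0.34  1.74 -0.01  1.06 -0.23] F [  2.6 -18.3   3.2] 0.19635286644499556
radial-yaw 6.104922966409155
```

In the tool's units: -6.5 mm / 400 = -0.0163, -6.4 mm / 400 = -0.016, -0.11 rad / 1.5708 = -0.07.

```bash
python3 steer.py '{"steps":[[0,0,-0.07,0,-0.0163,0,0],[0,0,-0.07,0.0005,-0.016,0,0],[0,0,-0.07,0.001,-0.016,0,0],[0,0,-0.07,0.0015,-0.016,0,0],[0,0,-0.07,0.0015,-0.016,0,0]]}'
python3 chk.py
python3 steer.py '{"steps":[[0,0,-0.07,0.0013,-0.016,0,0],[0,0,-0.07,0.0013,-0.016,0,0],[0,0,-0.07,0.0013,-0.016,0,0],[0,0,-0.07,0.0015,-0.016,0,0],[0,0,-0.07,0.0015,-0.016,0,0]]}'
python3 chk.py
```

```text
clock: 9.67
eef_pos: [561.9, 39.1, 218.6]
tcp_rot: [3.141, 0.004, 2.447]
contact_force: [3.3, -8.9, 3.8]
opening: 0.199
grasp_force: 25.7
R 57.0 angle rel disp 2.027 yaw 2.447 q [ 0.07  0.29  1.8  -0.    1.04 -0.81] F [ 3.3 -8.9  3.8] 0.19940879906821496
radial-yaw 6.1047483592743745
clock: 10.08
eef_pos: [544.3, 12.8, 218.5]
tcp_rot: [-3.141, 0.002, 2.997]
contact_force: [-0.3, -3.7, 6.1]
opening: 0.2
grasp_force: 26.0
R 57.0 angle rel disp 2.589 yaw 2.997 q [ 0.02  0.27  1.84 -0.    1.03 -1.4 ] F [-0.3 -3.7  6.1] 0.1998907331366336
radial-yaw 6.1170844916874945
```

Another 0.55 rad (five rows) should bring it to the front.

In the tool's units: -6.3 mm / 400 = -0.0158, 0.6 mm / 400 = 0.0015, -0.11 rad / 1.5708 = -0.07.

```bash
python3 steer.py '{"steps":[[0,0,-0.07,0.0015,-0.0158,0,0],[0,0,-0.07,0.0015,-0.0158,0,0],[0,0,-0.07,0.0015,-0.0158,0,0],[0,0,-0.07,0.0015,-0.0158,0,0],[0,0,-0.07,0.0015,-0.0158,0,0]]}'
python3 steer.py '{"steps":[[0,0,0,0,0,0,0],[0,0,0,0,0,0,0],[0,0,0,0,0,0,0],[0,0,0,0,0,0,0],[0,0,0,0,0,0,0]]}' 30
python3 chk.py
python3 - <<'E'
from h import *
i=viewer.grab_frame("side");cv2.imwrite("pics/side2.png",i[:,:,::-1])
i=viewer.grab_frame("top")[115:295,300:480,::-1]
cv2.imwrite("pics/crop2.png",cv2.resize(i,None,fx=3.3333,fy=3.3333,interpolation=cv2.INTER_CUBIC))
E
```

```text
clock: 10.5
eef_pos: [542.6, -18.6, 218.5]
tcp_rot: [-3.14, -0.001, -2.736]
contact_force: [-5.9, -6.1, 9.3]
opening: 0.198
grasp_force: 26.4
clock: 10.92
eef_pos: [542.6, -18.5, 218.5]
tcp_rot: [-3.14, -0.001, -2.742]
contact_force: [-6.7, -7.4, 10.3]
opening: 0.199
grasp_force: 29.4
R 57.7 angle rel disp 3.143 yaw -2.742 q [-0.04  0.26  1.84 -0.    1.03 -2.01] F [-6.7 -7.4 10.3] 0.19918233257564136
radial-yaw 6.126409365494911
```

View pics/crop2.png

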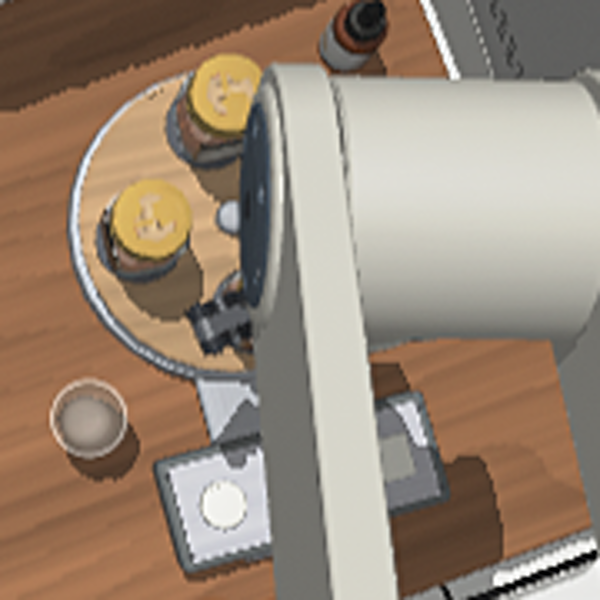

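The left lid is at about (151,219) and the rear lid at (228,93). I'll check the turntable angle from these.

```bash
python3 - <<'E'
from h import *
c=np.array([598.6,-4.6])
for x,y in((151,219),(228,93)):
    d=pix2w("top",300+x/3.3333,115+y/3.3333,187)[:2]-c;print(np.hypot(*d),np.degrees(np.arctan2(d[1],d[0])-.242))
E
```

```text
57.459603561776454 88.05432346004532
58.4628550578656 -2.204021035887893
```

```bash
python3 steer.py '{"steps":[[0,0,0,0,0,0,0],[0,0,0,0,0,0,0],[0,0,0,0,0,0,0]]}' && python3 -c "
from rig import r, viewer
print(r.sign_off())"
```

```text
clock: 11.27
eef_pos: [542.6, -18.5, 218.5]
tcp_rot: [-3.14, -0.001, -2.741]
contact_force: [-7.1, -6.0, 10.9]
opening: 0.196
grasp_force: 29.4
the job is handed in; nothing more can be done
None
```

I pressed the round, long and square keys in that order, turned the marked jar to within about 2° of the front, and handed the job in at about 11 s, still gripping the peg at about 29 N; no verdict came back.

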